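# Put three casting rings onto their own crucible formers

### The arm

A 7-joint arm with a two-finger parallel gripper is mounted at the origin on a cart in front of the work surface, level with it; the furniture and walls round the work are solid. World frame = base frame: x ahead of the robot, y to its left, z up, the work surface at z = 0. Lengths are in m, angles in degrees, forces in N, time in s.
With the tool pointing down it reaches from about 0.425 to 0.975 m from the base axis. Payload 16.7 kg.
Tool frame: the origin (TCP) lies on the centre line of the jaws, within the pads' length; the fingertips stand 8 mm ahead of it and the grasp point (between the pads) lies 11 mm behind it; z points along the fingers, y is the direction in which the jaws open and shut (so a half turn about z gives the same grasp; the last joint's range is limited). The gripper opens to 85 mm and grips with 20 to 120 N. Pads are 22 mm wide; open, the fingers measure 114 mm over their backs; the gripper's body (76 mm by 85 mm) begins 54 mm behind the grasp point. The pads swing forward as they close: fully open they stand 13 mm farther back than shut.
Start: joints at [66.091, 24.414, 4.234, 92.017, -1.954, 63.644, -3.845], TCP at [0.179, -0.651, 0.239] pointing down, gripper open.
Joint ranges: [-163.25, 163.25], [-28.42, 122.38], [-70.27, 78.77], [12.13, 141.07], [-58.53, 238.53], [9.26, 117.41], [-156.51, 156.51]. Speed limits (degrees/s): [108.29, 108.29, 136.94, 136.94, 172.46, 172.46, 172.46].

### API

Orientations are given as a 3x3 rotation matrix whose columns are the frame's x, y, z axes.
In Python, from rig import env gives the robot as it stands. The module is installed in compiled form; this text tells all that it offers.
- The arm moves only by the tool arm_command, never from a script. Its argument "motion" is text: rows parted by semicolons, each of 5 numbers parted by spaces: the finger opening in mm, from 0 to 85.4, then the shift along the tool's x, y, z in mm, then the turn about the tool's z in degrees. In form: claw tx ty tz yaw; .... A call has exactly 10 rows; each row shifts and turns the commanded pose from where the row before left it, along the tool's axes as they then stand; what a row does not reach is not made up. A row lasts 1/12 s, in which the tool goes at most 41.7 mm and 7.16 degrees, less where a joint would pass 70% of its speed; a pose out of reach is approached as far as the arm can. A call with a gripper value outside its range is refused whole. The fingers move at their own pace and stop on an object; the grip force is fixed at half the most. Time passes only in rows, so rows that do not move let the fingers close, or fill a call up. It gives the time, the measured TCP pose, the force and the opening at its end, in the units of the state.
- env.read_state(): the state, without advancing time (a new reading comes with each control period).
- env.capture(name): name is "scene" or "top" or "wrist"; returns the picture (384x512x3 uint8, blue, green, red); there is no depth.
- env.camera_params(name): a dict with "vfov" (degrees; the focal length in pixels is half the picture's height over the tangent of half this angle, whatever the lens; pixels are square), "cx", "cy" (the principal point, pixels), "R" (3x3) and "t" (3): a world point X has camera coordinates R X + t; the wrist camera has in their place "hand_eye" (4x4, takes a point from camera to tool coordinates, whose origin is the TCP and whose axes are the flange's). Camera axes: x right, y down, z forward; pixel columns grow to the right and rows downward; lengths in m; the calibration is good to about 2 mm. A picture is of the moment at which its call begins: read the wrist's pose just before it. camera_params takes no time and is no camera call.
- env.close_job(): hands the job in, once; it reports no verdict.
Trained networks look in the newest picture that a camera, given by its name, has taken for a name from the list of things; names that differ only in an ending like _2 or _b are one class to them, and where a whole thing is asked for, a point or a joint stands for the part that bears it (a point fixed in the world has none). Each returns a list of dicts, best first, with "p" (0 to 1); they miss things now and then, are a little off and sometimes report something else, mostly with a low value. They report only what shows in the picture. A call takes as long as a camera call.
- env.boxes_of(camera, thing): "rect" ([left, top, right, bottom] in pixels, round what is visible of it).
- env.cut_out(camera, thing): "mask" (384x512 bool, what is visible of it) and "rect" ([left, top, right, bottom] in pixels, round what is visible of it).
The state is a dict: "time_s": time; "joints": joint angles; "dq": joint speeds; "effort": joint torques, N m; "tool_pos": TCP position; "eef_rot": TCP orientation; "wrist_force": force on the tool from outside, world axes, zero at the start; "wrist_torque": the same for the moment, N m; "grip_width": opening from 0.0 (shut) to 1.0 (fully open).
Only numpy, scipy, OpenCV 4.12 (cv2) and the standard library are available. Lean on these libraries where they do the work, as an engineer would, in place of code of your own. Each camera call takes 0.05 s, during which the arm holds its last target.

### The job

The three steel casting rings are standing on the wrong crucible formers. Put each ring on the former of its own size (small on small, medium on medium, large on large), lowered gently over the wax pattern, not dropped, until it sits fully down and level on the flange with the former's shoulder inside it; the white slab is free for parking a ring meanwhile. Leave the orange cast, and the dropper bottle on the mat, where they stand.

Things in the scene. Friction and masses are not known exactly. Their poses are not given: they have to be found in the camera images.
- ring_small_mid (a point): smallest casting ring: plain stainless steel tube, open at both ends, 34 mm outside diameter, 30 mm bore, 45 mm tall, about 70 g. The point is the centre of the ring, half-way up its axis; z along the axis, up. At the start it stands on the top of the large former
- ring_medium_mid (a point): middle casting ring: steel tube, 47 mm outside diameter, 43 mm bore, 52 mm tall, about 110 g. The point is the centre of the ring, half-way up; z along the axis, up. At the start it stands loosely on the flange of the small former
- ring_large_mid (a point): largest casting ring: steel tube, 60 mm outside diameter, 56 mm bore, 58 mm tall, about 160 g. The point is the centre of the ring, half-way up; z along the axis, up. At the start it stands loosely on the flange of the medium former
- former_small: small crucible former, a loose dark rubber base (80 g) with one wax crown on it: round flange 54 mm across and 5 mm thick, on it a shoulder 27 mm across and 3 mm high, then a cone that narrows to a flat top 15 mm across, 17 mm above its underside; the wax pattern stands on the middle and ends 34 mm above its underside, within 5 mm of the axis. Origin: centre of the underside, z up. A ring seated on it stands on the flange, its lower edge 5 mm above the origin
- former_medium: medium crucible former (120 g) with two wax crowns: the same shape, flange 70 mm across and 5 mm thick, shoulder 40 mm across, flat top 24 mm across at 17 mm above its underside; wax pattern up to 34 mm above its underside, within 9 mm of the axis. Origin: centre of the underside, z up
- former_large: large crucible former (160 g) with three wax crowns in a row: the same shape, flange 82 mm across and 5 mm thick, shoulder 53 mm across, flat top 40 mm across at 17 mm above its underside; wax pattern up to 35 mm above its underside, within 12 mm of the axis. Origin: centre of the underside, z up
- slab_top (a point): white glazed mixing slab, 85 x 85 x 10 mm, fixed and empty, a free place to park one ring. The point is the centre of its top face, z up
- cast_mid (a point): orange plaster jaw on a clear base, 56 x 66 x 40 mm, loose bystander, to be left alone. The point is its centre, half-way up. A few other tools stand or lie about, fixed; the clear parts box on the blue mat is 22 mm tall, and a lamp head hangs over the back of the bench, behind the work
- bottle_mid (a point): dropper bottle with a white cap, 26 mm across and 73 mm tall, the one that stands on the blue mat, loose bystander, to be left alone. The point is its centre, half-way up

How it is judged (in metres and radians):
At the end, for the whole second after the job is handed in: each ring is on the former of its own size: axes within 4 mm of one another, lower edge on the flange (within 3 mm of 5 mm above the former's underside), parallel to the former within 0.08 rad, each former standing level on the bench or mat (within 0.08 rad), all released and at rest (horizontal distance between ring_small_mid and former_small below 0.004 m and z of ring_small_mid in the frame of former_small between 0.0245 and 0.0305 m and angle between the z axis of ring_small_mid and the z axis of former_small, either way round below 0.08 rad and angle between each of former_small, former_medium, former_large's own z axis and vertical below 0.08 rad and height (world z) of each of former_small, former_medium, former_large below 0.012 m and linear speed of each of ring_small, former_small, ring_medium, former_medium, ring_large, former_large below 0.02 m/s and horizontal distance between ring_medium_mid and former_medium below 0.004 m and z of ring_medium_mid in the frame of former_medium between 0.028 and 0.034 m and angle between the z axis of ring_medium_mid and the z axis of former_medium, either way round below 0.08 rad and horizontal distance between ring_large_mid and former_large below 0.004 m and z of ring_large_mid in the frame of former_large between 0.031 and 0.037 m and angle between the z axis of ring_large_mid and the z axis of former_large, either way round below 0.08 rad); the robot touches nothing.
It fails at once if the small ring is dropped (falls freely by more than about 2 cm) (linear speed of ring_small above 0.6 m/s and contact force between the fingers and ring_small below 0.1 N).
It fails at once if the medium ring is dropped (falls freely by more than about 2 cm) (linear speed of ring_medium above 0.6 m/s and contact force between the fingers and ring_medium below 0.1 N).
It fails at once if the large ring is dropped (falls freely by more than about 2 cm) (linear speed of ring_large above 0.6 m/s and contact force between the fingers and ring_large below 0.1 N).
It fails at once if the orange cast is moved by more than 3 cm or tipped (distance of cast_mid from where it was at the start of the episode above 0.03 m or angle between cast_mid's own z axis and vertical above 0.5 rad).
It fails at once if the dropper bottle is moved by more than 3 cm or tipped (distance of bottle_mid from where it was at the start of the episode above 0.03 m or angle between bottle_mid's own z axis and vertical above 0.5 rad).
It also fails if it takes over 120 s, if anything falls off the work surface, if the arm or the gripper's body presses on something with over 40 N, if the wrist force passes 120 N, or if a joint passes its speed limit or range.

## Working session

There is one attempt and no reset: what is moved stays moved. The work goes in short steps, Python scripts to look and compute and a tool call to move; the robot and the scene stay as the last step left them, time stands still between calls to the robot, and variables do not carry over. Pictures are saved under pics/ and viewed, and the job is handed in when it is done.

Besides the shell and the picture viewer there is one more tool, called after ">>>" in YAML: its name, and indented under it one key for each argument. arm_command: Moves the arm, as the interface text tells. Its arguments: {"type":"object","properties":{"motion":{"type":"string"}},"required":["motion"]}

```bash
mkdir -p pics; ls
python3 - <<'E'
from rig import env
import cv2
for c in ["scene","top","wrist"]:
    cv2.imwrite(f"pics/{c}0.png",env.capture(c))
    p=env.camera_params(c); print(c,p)
s=env.read_state(); print(s)
E
```

```text
pics
scene {'vfov': 57.9622702745758, 'cx': 251.92717665168598, 'cy': 192.99089248598474, 'R': array([[-0.57852612, -0.81548244,  0.01720239],
       [-0.49710341,  0.33578148, -0.80008687],
       [ 0.64668055, -0.47142252, -0.59963746]]), 't': array([0.41649356, 0.22686981, 0.66582074])}
top {'vfov': 52.68756279280447, 'cx': 254.97396687406928, 'cy': 190.5434131867428, 'R': array([[ 0.02293073, -0.99864639,  0.04668592],
       [-0.99704014, -0.02627171, -0.07225486],
       [ 0.07338357, -0.04489088, -0.99629296]]), 't': array([0.15027588, 0.49672364, 0.88101112])}
wrist {'vfov': 64.33492552048541, 'cx': 255.85999713268018, 'cy': 194.20398260354463, 'hand_eye': array([[-1.24413726e-03, -9.52177354e-01, -3.05543350e-01,
         7.69714647e-02],
       [ 9.99999120e-01, -1.32511183e-03,  5.76196819e-05,
        -1.32624622e-04],
       [-4.59743264e-04, -3.05543009e-01,  9.52178165e-01,
        -1.34930608e-01],
       [ 0.00000000e+00,  0.00000000e+00,  0.00000000e+00,
         1.00000000e+00]])}
{'time_s': 0.15, 'joints': array([66.09127059, 24.44141501,  4.23149453, 92.04142716, -1.95319745,
       63.6434258 , -3.84560666]), 'dq': array([ 0.01022591, -0.01629089, -0.09898287, -0.04776637, -0.02310185,
       -0.018025  , -0.03070881]), 'effort': array([ 3.77833625e-03, -9.50307870e+01,  3.76319289e+00, -4.63757050e+01,
        1.92980765e-02,  7.91232014e-03,  3.14595991e-05]), 'tool_pos': array([ 0.17850662, -0.65067087,  0.23878986]), 'eef_rot': array([[ 9.64370284e-01,  2.64555959e-01, -3.14516615e-04],
       [ 2.64556138e-01, -9.64369875e-01,  8.90998625e-04],
       [-6.75913523e-05, -9.42459899e-04, -9.99999554e-01]]), 'wrist_force': array([-0.24472242, -0.61067775, -0.56532271]), 'wrist_torque': array([ 0.04018837,  0.007402  , -0.03791411]), 'grip_width': 0.9964601243750528}
```

View pics/scene0.png

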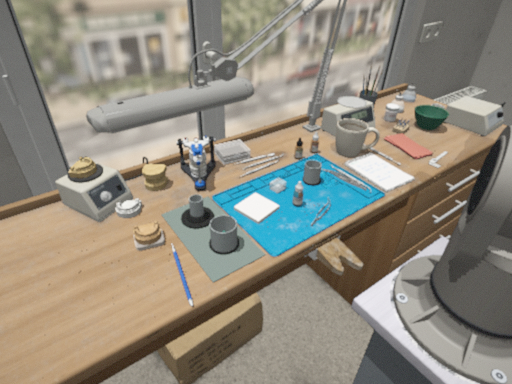

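View pics/top0.png

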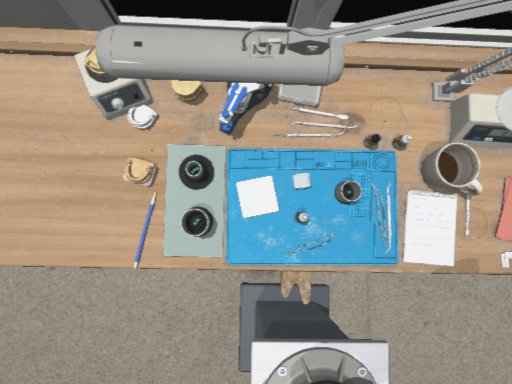

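Run:
```python
from rig import env
for c in ["top","scene"]:
    for n in ["ring_small_mid","ring_medium_mid","ring_large_mid","former_small","former_medium","former_large","slab_top","cast_mid","bottle_mid"]:
        try: print(c,n,[(d["rect"],round(d["p"],2)) for d in env.boxes_of(c,n)][:3])
        except Exception as e: print(c,n,e)
```

```text
top ring_small_mid [([183.0, 160.5, 203.3, 176.4], 0.59), ([123.6, 159.6, 156.2, 186.2], 0.36)]
top ring_medium_mid [([334.9, 179.6, 361.2, 203.2], 0.72)]
top ring_large_mid [([180.2, 209.2, 191.4, 233.9], 0.7)]
top former_small [([340.7, 184.5, 356.7, 200.0], 0.75)]
top former_medium [([186.4, 210.2, 205.6, 236.4], 0.58)]
top former_large [([179.8, 153.2, 213.8, 188.3], 0.74)]
top slab_top [([236.0, 178.6, 279.8, 217.4], 0.89)]
top cast_mid [([122.7, 161.6, 153.8, 185.3], 0.9)]
top bottle_mid [([290.2, 212.8, 307.5, 223.9], 0.52)]
scene ring_small_mid [([187.0, 195.5, 203.2, 218.1], 0.69)]
scene ring_medium_mid [([305.5, 159.8, 322.9, 182.7], 0.57), ([292.6, 180.4, 304.9, 205.8], 0.47)]
scene ring_large_mid [([207.7, 215.3, 237.5, 253.2], 0.93)]
scene former_small [([233.7, 191.6, 278.8, 222.8], 0.48)]
scene former_medium [([208.8, 244.5, 232.9, 249.9], 0.57)]
scene former_large [([183.4, 202.8, 212.3, 231.1], 0.63)]
scene slab_top [([236.1, 192.9, 276.3, 221.0], 0.96)]
scene cast_mid [([135.3, 220.0, 164.7, 248.4], 0.96), ([208.2, 214.1, 238.9, 253.6], 0.65)]
scene bottle_mid [([294.1, 181.2, 304.2, 208.8], 0.61)]
```

```bash
cat > h.py <<'E'
import numpy as np, cv2
from rig import env
def K(p): 
    f=192/np.tan(np.radians(p["vfov"]/2)); return f,p["cx"],p["cy"]
def cam(name):
    p=env.camera_params(name)
    if name=="wrist":
        s=env.read_state(); H=np.eye(4); H[:3,:3]=s["eef_rot"]; H[:3,3]=s["tool_pos"]
        C=np.linalg.inv(H@p["hand_eye"]); return K(p),C[:3,:3],C[:3,3]
    return K(p),p["R"],p["t"]
def proj(c,X):
    (f,cx,cy),R,t=c; X=np.atleast_2d(X); Y=X@R.T+t
    return np.c_[f*Y[:,0]/Y[:,2]+cx, f*Y[:,1]/Y[:,2]+cy]
def back(c,uv,z):
    (f,cx,cy),R,t=c; d=np.array([(uv[0]-cx)/f,(uv[1]-cy)/f,1])@R; o=-R.T@t
    return o+d*(z-o[2])/d[2]
def circ(x,y,z,r,n=72):
    a=np.linspace(0,2*np.pi,n,endpoint=False); return np.c_[x+r*np.cos(a),y+r*np.sin(a),0*a+z]
def st():
    s=env.read_state(); print("t",round(s["time_s"],2),"pos",(s["tool_pos"]*1000).round(1),"R",s["eef_rot"].round(3).tolist(),"F",s["wrist_force"].round(1),"w",round(s["grip_width"]*85.4,1)); return s
E
python3 - <<'E'
from h import *
c=cam("top")
for n,uv,z in [("rS",(196,169),.062),("rM",(348,191),.057),("rL",(197,222),.063),("slab",(258,198),.01),("cast",(140,172),.04),("bottle",(302,217),.073),("box",(302,181),.022)]:
    print(n,(back(c,uv,z)*1000).round(0))
c=cam("scene")
for n,uv,z in [("rS",(196,206),.04),("rM",(313,172),.031),("rL",(223,234),.034),("slab",(257,207),.01),("cast",(150,234),.02),("bottle",(299,195),.036)]:
    print(n,(back(c,uv,z)*1000).round(0))
E
```

```text
rS [533. 294.  62.]
rM [494. -43.  57.]
rL [418. 288.  63.]
slab [476. 155.  10.]
cast [526. 420.  40.]
bottle [434.  62.  73.]
box [517.  55.  22.]
rS [532. 301.  40.]
rM [492. -52.  31.]
rL [417. 295.  34.]
slab [475. 158.  10.]
cast [523. 425.  20.]
bottle [428.  59.  36.]
```

View pics/wrist0.png

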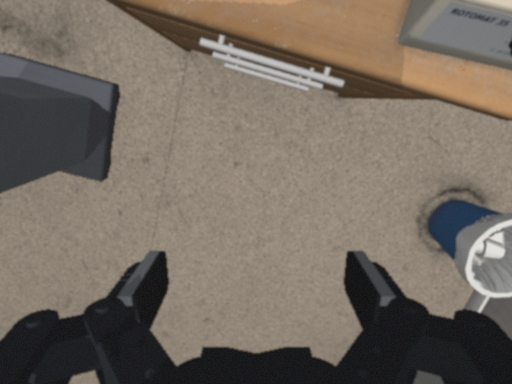

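>>> arm_command:
  motion: "85 0 0 0 5.1; 85 0 0 0 5.1; 85 0 0 0 5.1; 85 30 -25 0 0; 85 30 -25 0 0; 85 30 -25 0 0; 85 30 -25 0 0; 85 30 -25 0 0; 85 30 -25 0 0; 85 30 -25 0 0"

```text
time_s: 1.88
tool_pos: [0.3897, -0.4744, 0.2396]
eef_rot: [[1.0, 0.001, 0.0], [0.001, -1.0, -0.0], [0.0, 0.0, -1.0]]
wrist_force: [0.5, -1.4, -0.4]
grip_width: 0.995
```

>>> arm_command:
  motion: "85 10 -40 0 0; 85 10 -40 0 0; 85 10 -40 0 0; 85 10 -40 0 0; 85 10 -40 0 0; 85 10 -40 0 0; 85 10 -40 0 0; 85 10 -40 0 0; 85 12 -40 20 0; 85 12 -40 20 0"

```text
time_s: 2.72
tool_pos: [0.4906, -0.0818, 0.2041]
eef_rot: [[1.0, 0.001, 0.003], [0.001, -1.0, -0.0], [0.003, 0.0, -1.0]]
wrist_force: [1.8, -0.6, -0.5]
grip_width: 0.999
```

>>> arm_command:
  motion: "85 0 -28 20 0; 85 0 0 10 0; 85 0 0 0 0; 85 0 0 0 0; 85 0 0 0 0; 85 0 0 0 0; 85 0 0 0 0; 85 0 0 0 0; 85 0 0 0 0; 85 0 0 0 0"

```text
time_s: 3.55
tool_pos: [0.4898, -0.0559, 0.1736]
eef_rot: [[1.0, 0.0, 0.0], [0.0, -1.0, -0.0], [0.0, 0.0, -1.0]]
wrist_force: [-0.1, 0.0, 0.3]
grip_width: 0.995
```

Run:
```python
from h import *
s=st(); print(s["joints"].round(0)); cv2.imwrite("pics/w1.png",env.capture("wrist"))
```

```text
t 3.55 pos [489.8 -55.9 173.6] R [[1.0, 0.0, 0.0], [0.0, -1.0, -0.0], [0.0, 0.0, -1.0]] F [-0.1  0.   0.3] w 85.0
[ 12.  13. -14. 118.   4.  50. -95.]
```

View pics/w1.png

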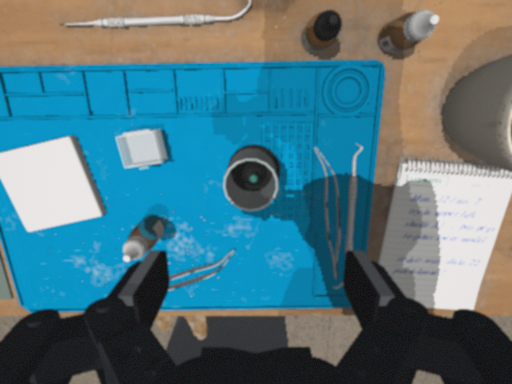

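```bash
cat >> h.py <<'E'
def samp(g,uv): return cv2.remap(g,uv[:,0].astype(np.float32).reshape(-1,1),uv[:,1].astype(np.float32).reshape(-1,1),cv2.INTER_LINEAR).ravel()
def fit(img,c,x,y,z,r,rng=.012,sign=1,name=None,d=.0012):
    """best circle centre; sign=1: brighter just outside r than inside"""
    g=cv2.GaussianBlur(cv2.cvtColor(img,cv2.COLOR_BGR2GRAY),(3,3),0).astype(np.float32)
    best=[]
    for step,R in [(.001,rng),(.00025,.002)]:
        bx,by=x,y; res=[]
        for dx in np.arange(-R,R+1e-9,step):
            for dy in np.arange(-R,R+1e-9,step):
                a=samp(g,proj(c,circ(bx+dx,by+dy,z,r+d)));b=samp(g,proj(c,circ(bx+dx,by+dy,z,r-d)))
                dd=sign*(a-b) if sign else abs(a-b)
                res.append((np.mean(np.clip(dd,-30,30)),bx+dx,by+dy))
        res.sort(reverse=True); sc,x,y=res[0]
    return x,y,sc
def show(img,c,cs,name,crop=None,k=3):
    im=img.copy()
    if crop: u0,v0,u1,v1=crop
    else: u0,v0,u1,v1=0,0,512,384;k=1.5
    im=cv2.resize(im[v0:v1,u0:u1],None,fx=k,fy=k,interpolation=cv2.INTER_CUBIC)
    for (x,y,z,r),col in cs:
        p=((proj(c,circ(x,y,z,r))-[u0,v0]+.5)*k).astype(int)
        cv2.polylines(im,[p.reshape(-1,1,2)],True,col,1)
    cv2.imwrite(name,im)
E
python3 - <<'E'
from h import *
img=cv2.imread("pics/w1.png");c=cam("wrist")
i=fit(img,c,.492,-.048,.057,.0215); o=fit(img,c,.492,-.048,.057,.0235,sign=0)
print(i,o)
show(img,c,[((*i[:2],.057,.0215),(0,0,255)),((*i[:2],.057,.0235),(0,255,0)),((*i[:2],.005,.0235),(255,0,255))],"pics/w1o.png",(190,110,340,250),5)
E
```

```text
(np.float64(0.495), np.float64(-0.05124999999999999), np.float32(29.535103)) (np.float64(0.4945), np.float64(-0.05324999999999999), np.float32(27.114773))
```

View pics/w1o.png

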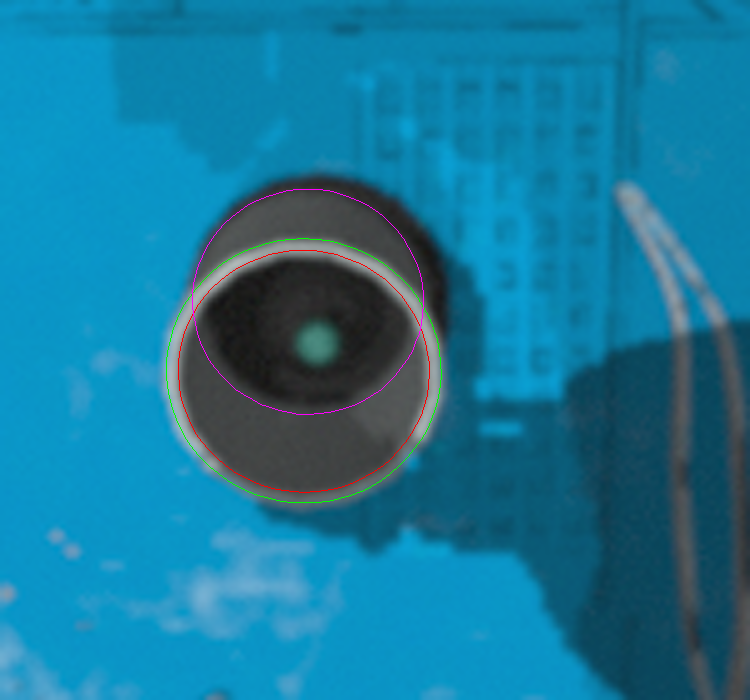

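>>> arm_command:
  motion: "85 4 -35 0 0; 85 4 -35 0 0; 85 4 -35 0 0; 85 4 -35 0 0; 85 5 -36 0 0; 85 5 -36 0 0; 85 5 -36 0 0; 85 5 -36 0 0; 85 5 -36 0 0; 85 4 -33 0 0"

```text
time_s: 4.43
tool_pos: [0.5345, 0.2996, 0.1733]
eef_rot: [[1.0, 0.001, 0.0], [0.001, -1.0, 0.0], [0.0, -0.0, -1.0]]
wrist_force: [0.4, -0.1, -0.3]
grip_width: 0.995
```

>>> arm_command:
  motion: "85 0 0 0 0; 85 0 0 0 0; 85 0 0 0 0; 85 0 0 0 0; 85 0 0 0 0; 85 0 0 0 0; 85 0 0 0 0; 85 0 0 0 0; 85 0 0 0 0; 85 0 0 0 0"

```text
time_s: 5.27
tool_pos: [0.5345, 0.2972, 0.1734]
eef_rot: [[1.0, 0.001, 0.0], [0.001, -1.0, 0.0], [0.0, -0.0, -1.0]]
wrist_force: [-0.0, 1.3, 0.4]
grip_width: 0.996
```

Run:
```python
from h import *
s=st(); print(s["joints"].round(0)); c=cam("wrist"); img=env.capture("wrist"); cv2.imwrite("pics/w2.png",img)
f=fit(img,c,.533,.297,.062,.015); l=fit(img,c,.418,.291,.063,.028)
print(f,l)
show(img,c,[((*f[:2],.062,.015),(0,0,255)),((*f[:2],.062,.017),(0,255,0)),((*l[:2],.063,.028),(0,0,255)),((*l[:2],.063,.03),(0,255,0))],"pics/w2o.png")
```

```text
t 5.27 pos [534.5 297.2 173.4] R [[1.0, 0.001, 0.0], [0.001, -1.0, 0.0], [0.0, -0.0, -1.0]] F [-0.   1.3  0.4] w 85.1
[ -18.   24.  -22.  103.   11.   55. -134.]
(np.float64(0.5335), np.float64(0.29825), np.float32(27.345663)) (np.float64(0.4155), np.float64(0.29274999999999995), np.float32(30.0))
```

View pics/w2o.png

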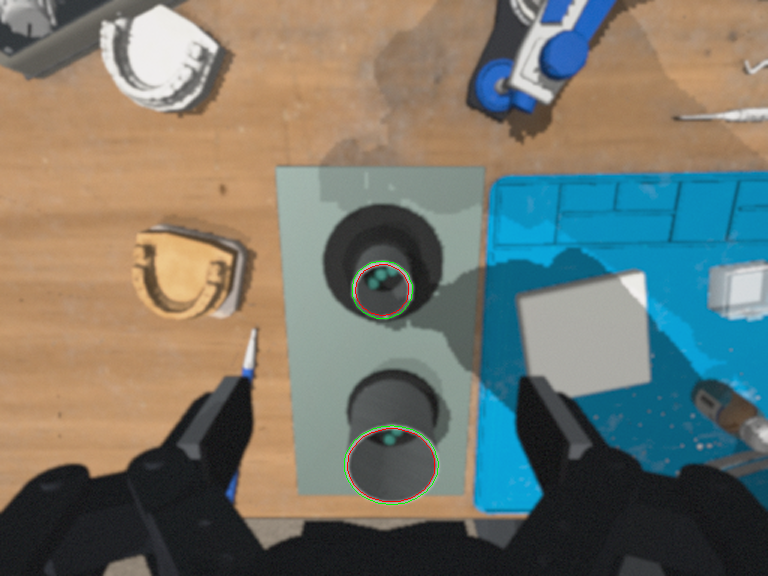

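>>> arm_command:
  motion: "65 -1 -1 20 0; 65 0 0 20 0; 65 0 0 20 0; 65 0 0 20 0; 65 0 0 16 0; 65 0 0 14 0; 65 0 0 12 0; 65 0 0 12 0; 65 0 0 0 0; 65 0 0 0 0"

```text
time_s: 6.15
tool_pos: [0.5334, 0.2984, 0.0391]
eef_rot: [[1.0, 0.001, -0.001], [0.001, -1.0, -0.0], [-0.001, 0.0, -1.0]]
wrist_force: [0.4, -0.3, 0.6]
grip_width: 0.764
```

Run:
```python
from h import *
s=st(); cv2.imwrite("pics/w3.png",env.capture("wrist"))
```

```text
t 6.15 pos [533.4 298.4  39.1] R [[1.0, 0.001, -0.001], [0.001, -1.0, -0.0], [-0.001, 0.0, -1.0]] F [ 0.4 -0.3  0.6] w 65.3
```

View pics/w3.png

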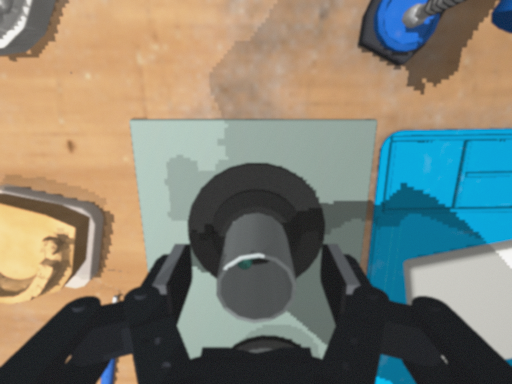

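>>> arm_command:
  motion: "50 0 0 0 0; 42 0 0 0 0; 38 0 0 0 0; 34 0 0 0 0; 28 0 0 0 0; 24 0 0 0 0; 20 0 0 0 0; 20 0 0 0 0; 20 0 0 0 0; 20 0 0 0 0"

```text
time_s: 7.03
tool_pos: [0.5339, 0.2985, 0.0402]
eef_rot: [[1.0, 0.001, 0.001], [0.001, -1.0, 0.0], [0.001, -0.0, -1.0]]
wrist_force: [-1.4, -1.0, 9.6]
grip_width: 0.385
```

>>> arm_command:
  motion: "20 0 0 -2 0; 20 0 0 -4 0; 20 0 0 -4 0; 20 0 0 -6 0; 20 0 0 -6 0; 20 0 0 -6 0; 20 0 0 -6 0; 20 0 0 -6 0; 20 0 0 -10 0; 20 0 0 -10 0"

```text
time_s: 7.87
tool_pos: [0.5334, 0.2983, 0.1002]
eef_rot: [[1.0, 0.001, -0.0], [0.001, -1.0, -0.0], [-0.0, 0.0, -1.0]]
wrist_force: [-0.1, -0.3, -0.1]
grip_width: 0.381
```

Run:
```python
from h import *
s=st(); c=cam("wrist"); img=env.capture("wrist"); cv2.imwrite("pics/w4.png",img)
```

```text
t 7.87 pos [533.4 298.3 100.2] R [[1.0, 0.001, -0.0], [0.001, -1.0, -0.0], [-0.0, 0.0, -1.0]] F [-0.1 -0.3 -0.1] w 32.6
```

View pics/w4.png

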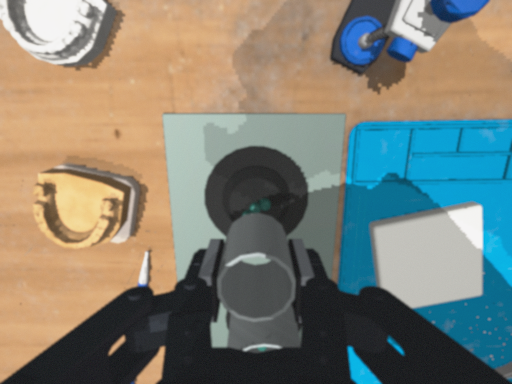

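>>> arm_command:
  motion: "20 -8 20 0 0; 20 -10 24 0 0; 20 -10 25 0 0; 20 -10 25 0 0; 20 -10 25 0 0; 20 -9 23 0 0; 20 0 0 14 0; 20 0 0 14 0; 20 0 0 10 0; 20 0 0 10 0"

```text
time_s: 8.75
tool_pos: [0.4768, 0.1564, 0.051]
eef_rot: [[1.0, 0.001, 0.0], [0.001, -1.0, 0.0], [0.0, -0.0, -1.0]]
wrist_force: [0.4, 1.2, -0.9]
grip_width: 0.383
```

>>> arm_command:
  motion: "20 0 0 5 0; 20 0 0 4 0; 20 0 0 3 0; 20 0 0 2 0; 20 0 0 2 0; 20 0 0 1 0; 20 0 0 1 0; 20 0 0 0 0; 20 0 0 0 0; 20 0 0 0 0"

```text
time_s: 9.58
tool_pos: [0.4767, 0.1563, 0.0335]
eef_rot: [[1.0, 0.001, 0.0], [0.001, -1.0, 0.0], [0.0, -0.0, -1.0]]
wrist_force: [0.1, 0.1, -1.3]
grip_width: 0.382
```

Run:
```python
from h import *
s=st(); c=cam("wrist"); img=env.capture("wrist"); cv2.imwrite("pics/w5.png",img)
```

```text
t 9.58 pos [476.7 156.3  33.5] R [[1.0, 0.001, 0.0], [0.001, -1.0, 0.0], [0.0, -0.0, -1.0]] F [ 0.1  0.1 -1.3] w 32.6
```

View pics/w5.png

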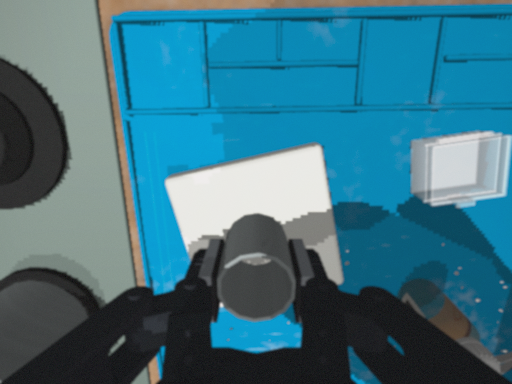

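>>> arm_command:
  motion: "20 0 0 0.5 0; 20 0 0 0.5 0; 20 0 0 0.5 0; 20 0 0 0.5 0; 20 0 0 0.5 0; 20 0 0 0 0; 20 0 0 0 0; 20 0 0 0 0; 20 0 0 0 0; 20 0 0 0 0"

```text
time_s: 10.47
tool_pos: [0.4771, 0.1564, 0.0328]
eef_rot: [[1.0, 0.001, 0.002], [0.001, -1.0, -0.0], [0.002, 0.0, -1.0]]
wrist_force: [-12.8, -5.1, 48.8]
grip_width: 0.382
```

>>> arm_command:
  motion: "20 0 0 -1 0; 20 0 0 -0.6 0; 20 0 0 0 0; 30 0 0 0 0; 40 0 0 0 0; 50 0 0 0 0; 60 0 0 0 0; 65 0 0 0 0; 65 0 0 0 0; 65 0 0 0 0"

```text
time_s: 11.3
tool_pos: [0.4766, 0.1563, 0.0324]
eef_rot: [[1.0, 0.001, -0.0], [0.001, -1.0, 0.0], [-0.0, -0.0, -1.0]]
wrist_force: [-0.9, 0.9, -0.3]
grip_width: 0.761
```

>>> arm_command:
  motion: "65 0 0 -4 0; 65 0 0 -8 0; 65 0 0 -14 0; 65 0 0 -20 0; 65 0 0 -20 0; 65 0 0 -20 0; 75 0 0 -20 0; 85 0 0 -20 0; 85 -10 -15 0 0; 85 -15 -25 0 0"

```text
time_s: 12.13
tool_pos: [0.4531, 0.1948, 0.1604]
eef_rot: [[1.0, -0.004, 0.003], [-0.004, -1.0, 0.0], [0.003, -0.0, -1.0]]
wrist_force: [0.0, 1.2, -1.1]
grip_width: 0.994
```

>>> arm_command:
  motion: "85 -15 -25 0 0; 85 -14 -25 0 0; 85 -7 -25 0 0; 85 0 -21 0 0; 85 0 0 14 0; 85 0 0 0 0; 85 0 0 0 0; 85 0 0 0 0; 85 0 0 0 0; 85 0 0 0 0"

```text
time_s: 12.97
tool_pos: [0.4159, 0.2917, 0.145]
eef_rot: [[1.0, -0.0, 0.001], [-0.0, -1.0, 0.0], [0.001, -0.0, -1.0]]
wrist_force: [-0.1, -0.2, -0.4]
grip_width: 0.992
```

Run:
```python
from h import *
s=st(); c=cam("wrist"); img=env.capture("wrist"); cv2.imwrite("pics/w6.png",img)
l=fit(img,c,.4155,.2927,.063,.028); fl=fit(img,c,.535,.297,.005,.041,sign=1); sh=fit(img,c,*fl[:2],.017,.020,sign=0,rng=.005)
print(l,fl,sh)
show(img,c,[((*l[:2],.063,.028),(0,0,255)),((*l[:2],.063,.03),(0,255,0)),((*fl[:2],.005,.041),(0,0,255)),((*fl[:2],.017,.02),(0,255,0)),((*fl[:2],.008,.0265),(0,255,0))],"pics/w6o.png")
```

```text
t 12.97 pos [415.9 291.7 145. ] R [[1.0, -0.0, 0.001], [-0.0, -1.0, 0.0], [0.001, -0.0, -1.0]] F [-0.1 -0.2 -0.4] w 84.7
(np.float64(0.4175), np.float64(0.29195000000000004), np.float32(30.0)) (np.float64(0.5327500000000001), np.float64(0.298), np.float32(22.60456)) (np.float64(0.5347500000000001), np.float64(0.298), np.float32(9.668308))
```

View pics/w6o.png

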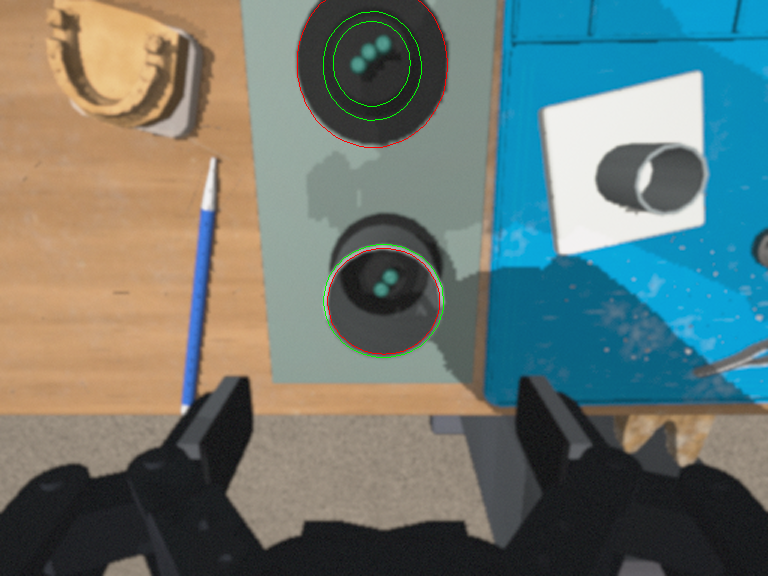

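>>> arm_command:
  motion: "85 1.3 0 20 0; 85 0 0 20 0; 85 0 0 20 0; 85 0 0 18 0; 85 0 0 15 0; 85 0 0 12 0; 85 0 0 10 0; 85 0 0 0 0; 85 0 0 0 0; 85 0 0 0 0"

```text
time_s: 13.85
tool_pos: [0.4172, 0.2926, 0.0301]
eef_rot: [[1.0, 0.001, 0.001], [0.001, -1.0, 0.001], [0.001, -0.001, -1.0]]
wrist_force: [0.0, 0.5, -0.1]
grip_width: 0.993
```

Run:
```python
from h import *
s=st(); cv2.imwrite("pics/w7.png",env.capture("wrist"))
```

```text
t 13.85 pos [417.2 292.6  30.1] R [[1.0, 0.001, 0.001], [0.001, -1.0, 0.001], [0.001, -0.001, -1.0]] F [ 0.   0.5 -0.1] w 84.8
```

View pics/w7.png

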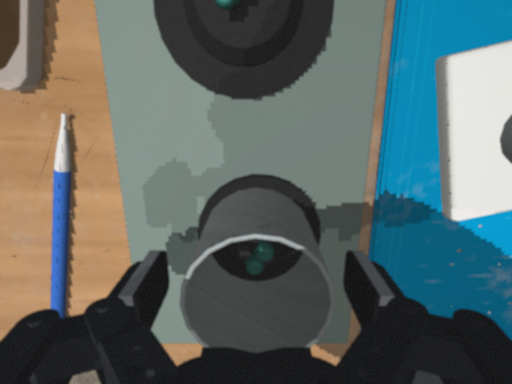

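Ring centred between the fingers (ring at u≈257). Close and lift.

>>> arm_command:
  motion: "75 0 0 0 0; 68 0 0 0 0; 64 0 0 0 0; 60 0 0 0 0; 56 0 0 0 0; 52 0 0 0 0; 48 0 0 0 0; 48 0 0 0 0; 48 0 0 0 0; 48 0 0 0 0"

```text
time_s: 14.73
tool_pos: [0.417, 0.2923, 0.0302]
eef_rot: [[1.0, 0.001, 0.001], [0.001, -1.0, -0.0], [0.001, 0.0, -1.0]]
wrist_force: [-2.6, -3.2, 16.1]
grip_width: 0.697
```

>>> arm_command:
  motion: "48 0 0 -2 0; 48 0 0 -4 0; 48 0 0 -4 0; 48 0 0 -6 0; 48 0 0 -6 0; 48 0 0 -6 0; 48 0 0 -8 0; 48 0 0 -8 0; 48 0 0 -8 0; 48 0 0 -8 0"

```text
time_s: 15.57
tool_pos: [0.4169, 0.2923, 0.0904]
eef_rot: [[1.0, 0.001, 0.0], [0.001, -1.0, 0.0], [0.0, -0.0, -1.0]]
wrist_force: [-0.9, -0.0, -1.7]
grip_width: 0.695
```

Run:
```python
from h import *
s=st(); img=env.capture("wrist");c=cam("wrist"); cv2.imwrite("pics/w8.png",img)
```

```text
t 15.57 pos [416.9 292.3  90.4] R [[1.0, 0.001, 0.0], [0.001, -1.0, 0.0], [0.0, -0.0, -1.0]] F [-0.9 -0.  -1.7] w 59.4
```

View pics/w8.png

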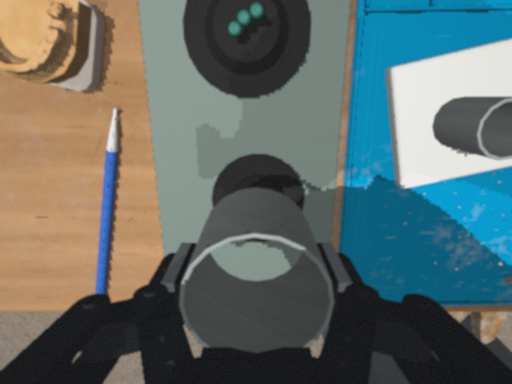

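>>> arm_command:
  motion: "48 10 0 0 0; 48 17 -1 0 0; 48 20 -1 0 0; 48 20 -1 0 0; 48 20 -1 0 0; 48 16 -1 0 0; 48 9 -0.5 0 0; 48 4 -0.5 0 0; 48 0 0 0 0; 48 0 0 0 0"

```text
time_s: 16.45
tool_pos: [0.5321, 0.2984, 0.0891]
eef_rot: [[1.0, 0.001, -0.001], [0.001, -1.0, -0.0], [-0.001, 0.0, -1.0]]
wrist_force: [-0.0, 0.5, -1.4]
grip_width: 0.702
```

Run:
```python
from h import *
s=st(); img=env.capture("wrist");c=cam("wrist"); cv2.imwrite("pics/w9.png",img)
z=s["tool_pos"][2]+.033
r=fit(img,c,.533,.298,z,.028,rng=.006); fl=fit(img,c,.533,.298,.005,.041)
print(r,fl)
show(img,c,[((*r[:2],z,.028),(0,0,255)),((*r[:2],z,.03),(0,255,0)),((*fl[:2],.005,.041),(0,0,255)),((*fl[:2],.008,.0265),(0,255,0))],"pics/w9o.png")
```

```text
t 16.45 pos [532.1 298.4  89.1] R [[1.0, 0.001, -0.001], [0.001, -1.0, -0.0], [-0.001, 0.0, -1.0]] F [-0.   0.5 -1.4] w 59.9
(np.float64(0.531), np.float64(0.29825), np.float32(18.330933)) (np.float64(0.5325000000000001), np.float64(0.2985), np.float32(24.352499))
```

View pics/w9o.png

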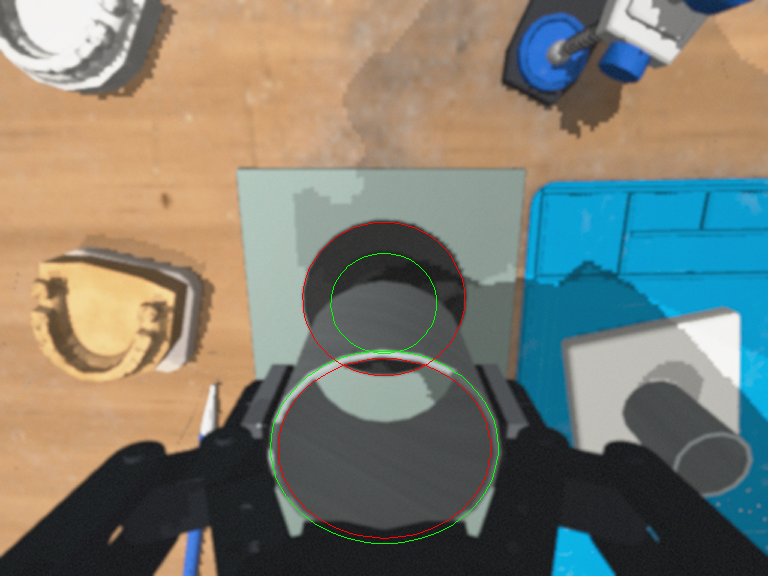

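>>> arm_command:
  motion: "48 0.3 0 8 0; 48 0 0 8 0; 48 0 0 8 0; 48 0 0 8 0; 48 0 0 8 0; 48 0 0 6 0; 48 0 0 3 0; 48 0 0 3 0; 48 0 0 1 0; 48 0 0 0 0"

```text
time_s: 17.33
tool_pos: [0.5331, 0.2984, 0.0364]
eef_rot: [[1.0, 0.001, -0.0], [0.001, -1.0, 0.0], [-0.0, -0.0, -1.0]]
wrist_force: [-0.5, -0.3, -1.4]
grip_width: 0.698
```

>>> arm_command:
  motion: "48 0 0 1 0; 48 0 0 1 0; 48 0 0 1 0; 48 0 0 0.5 0; 48 0 0 0.5 0; 48 0 0 0.5 0; 48 0 0 0 0; 48 0 0 0 0; 48 0 0 0 0; 48 0 0 0 0"

```text
time_s: 18.17
tool_pos: [0.5331, 0.2984, 0.032]
eef_rot: [[1.0, 0.001, 0.0], [0.001, -1.0, 0.0], [0.0, -0.0, -1.0]]
wrist_force: [-0.2, -0.6, -2.3]
grip_width: 0.697
```

Run:
```python
from h import *
s=st(); img=env.capture("wrist");c=cam("wrist"); cv2.imwrite("pics/w10.png",img)
```

```text
t 18.17 pos [533.1 298.4  32. ] R [[1.0, 0.001, 0.0], [0.001, -1.0, 0.0], [0.0, -0.0, -1.0]] F [-0.2 -0.6 -2.3] w 59.5
```

View pics/w10.png

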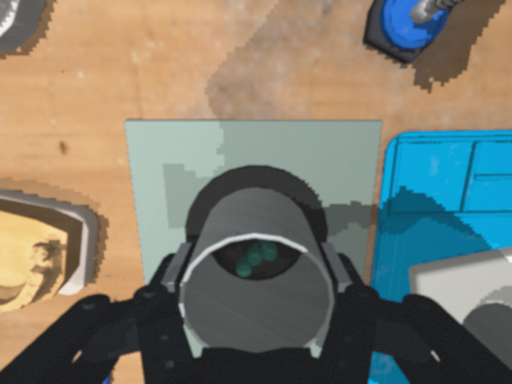

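>>> arm_command:
  motion: "48 0 0 0.5 0; 48 0 0 0.5 0; 48 0 0 0.5 0; 48 0 0 0.5 0; 48 0 0 0 0; 48 0 0 0 0; 48 0 0 0 0; 48 0 0 0 0; 48 0 0 0 0; 48 0 0 0 0"

```text
time_s: 19.05
tool_pos: [0.5331, 0.2984, 0.0304]
eef_rot: [[1.0, 0.001, 0.0], [0.001, -1.0, -0.0], [0.0, 0.0, -1.0]]
wrist_force: [-2.5, -1.5, 6.9]
grip_width: 0.699
```

>>> arm_command:
  motion: "48 0 0 0.4 0; 48 0 0 0 0; 56 0 0 0 0; 62 0 0 0 0; 68 0 0 0 0; 76 0 0 0 0; 85 0 0 0 0; 85 0 0 0 0; 85 0 0 -2 0; 85 0 0 -4 0"

```text
time_s: 19.88
tool_pos: [0.5329, 0.2982, 0.0354]
eef_rot: [[1.0, 0.001, -0.001], [0.001, -1.0, -0.0], [-0.001, 0.0, -1.0]]
wrist_force: [-0.8, 0.2, 0.7]
grip_width: 0.996
```

>>> arm_command:
  motion: "85 0 0 -10 0; 85 0 0 -18 0; 85 0 0 -20 0; 85 0 0 -20 0; 85 0 0 -20 0; 85 0 0 -15 0; 85 0 0 0 0; 85 0 0 0 0; 85 0 0 0 0; 85 0 0 0 0"

```text
time_s: 20.72
tool_pos: [0.5328, 0.2981, 0.138]
eef_rot: [[1.0, 0.001, -0.001], [0.001, -1.0, -0.0], [-0.001, 0.0, -1.0]]
wrist_force: [-0.6, -0.6, -0.0]
grip_width: 0.996
```

Run:
```python
from h import *
s=st(); img=env.capture("wrist");c=cam("wrist"); cv2.imwrite("pics/w11.png",img)
r=fit(img,c,.533,.298,.063,.028,rng=.006); fl=fit(img,c,.533,.298,.005,.041); m=fit(img,c,.418,.292,.005,.035,rng=.01)
print(r,fl,m)
show(img,c,[((*r[:2],.063,.028),(0,0,255)),((*r[:2],.005,.03),(0,255,0)),((*fl[:2],.005,.041),(0,0,255)),((*m[:2],.005,.035),(0,0,255))],"pics/w11o.png")
```

```text
t 20.72 pos [532.8 298.1 138. ] R [[1.0, 0.001, -0.001], [0.001, -1.0, -0.0], [-0.001, 0.0, -1.0]] F [-0.6 -0.6 -0. ] w 85.1
(np.float64(0.5337500000000001), np.float64(0.29825), np.float32(30.0)) (np.float64(0.5347500000000001), np.float64(0.299), np.float32(18.232382)) (np.float64(0.41874999999999996), np.float64(0.2915), np.float32(30.0))
```

View pics/w11o.png

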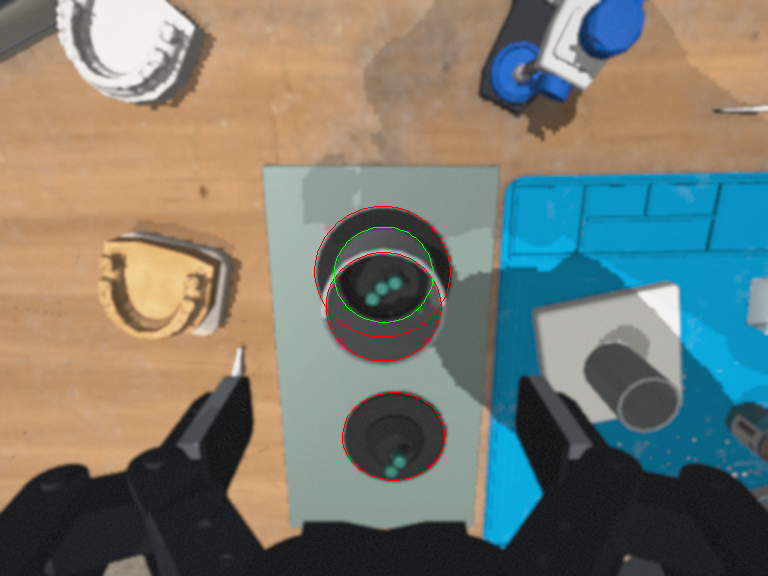

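>>> arm_command:
  motion: "85 -3 30 0 0; 85 -4 35 0 0; 85 -4 36 0 0; 85 -4 36 0 0; 85 -4 36 0 0; 85 -4 36 0 0; 85 -4 36 0 0; 85 -4 36 0 0; 85 -4 35 0 0; 80 -3 34 0 0"

```text
time_s: 21.6
tool_pos: [0.4944, -0.0535, 0.1381]
eef_rot: [[1.0, 0.001, -0.001], [0.001, -1.0, 0.0], [-0.001, -0.0, -1.0]]
wrist_force: [0.8, -0.4, 0.3]
grip_width: 0.936
```

>>> arm_command:
  motion: "80 0 0 0 0; 80 0 0 0 0; 80 0 0 0 0; 80 0 0 0 0; 80 0 0 0 0; 80 0 0 0 0; 80 0 0 0 0; 80 0 0 0 0; 80 0 0 0 0; 80 0 0 0 0"

```text
time_s: 22.43
tool_pos: [0.4954, -0.0516, 0.1385]
eef_rot: [[1.0, 0.001, 0.0], [0.001, -1.0, 0.0], [0.0, -0.0, -1.0]]
wrist_force: [-0.2, 0.1, 0.4]
grip_width: 0.936
```

Run:
```python
from h import *
s=st(); img=env.capture("wrist");c=cam("wrist"); cv2.imwrite("pics/w12.png",img)
r=fit(img,c,.495,-.0515,.058,.0215,rng=.008); o=fit(img,c,.495,-.0515,.058,.0235,sign=0,rng=.008);print(r,o)
show(img,c,[((*r[:2],.058,.0215),(0,0,255)),((*r[:2],.058,.0235),(0,255,0))],"pics/w12o.png")
```

```text
t 22.43 pos [495.4 -51.6 138.5] R [[1.0, 0.001, 0.0], [0.001, -1.0, 0.0], [0.0, -0.0, -1.0]] F [-0.2  0.1  0.4] w 79.9
(np.float64(0.49425), np.float64(-0.051), np.float32(29.804905)) (np.float64(0.49575), np.float64(-0.05275), np.float32(27.54891))
```

View pics/w12o.png

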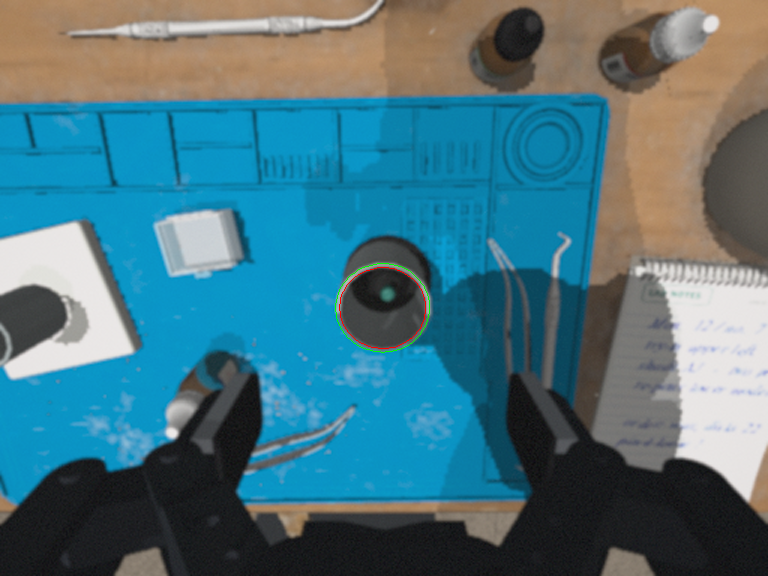

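>>> arm_command:
  motion: "75 -0.4 0.3 20 0; 75 0 0 20 0; 75 0 0 20 0; 75 0 0 18 0; 75 0 0 14 0; 75 0 0 10 0; 75 0 0 6 0; 75 0 0 0 0; 75 0 0 0 0; 75 0 0 0 0"

```text
time_s: 23.32
tool_pos: [0.4955, -0.052, 0.0313]
eef_rot: [[1.0, 0.001, 0.001], [0.001, -1.0, -0.0], [0.001, 0.0, -1.0]]
wrist_force: [0.2, 0.1, -0.1]
grip_width: 0.877
```

Run:
```python
from h import *
s=st(); cv2.imwrite("pics/w13.png",env.capture("wrist"))
```

```text
t 23.32 pos [495.5 -52.   31.3] R [[1.0, 0.001, 0.001], [0.001, -1.0, -0.0], [0.001, 0.0, -1.0]] F [ 0.2  0.1 -0.1] w 74.9
```

View pics/w13.png

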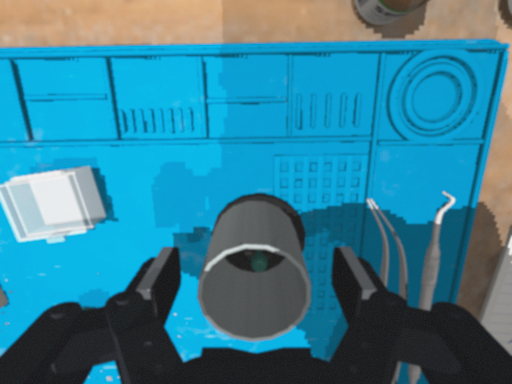

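Centred. Close and lift.

>>> arm_command:
  motion: "65 0 0 0 0; 56 0 0 0 0; 51 0 0 0 0; 47 0 0 0 0; 43 0 0 0 0; 39 0 0 0 0; 35 0 0 0 0; 35 0 0 0 0; 35 0 0 0 0; 35 0 0 0 0"

```text
time_s: 24.2
tool_pos: [0.4952, -0.0519, 0.0311]
eef_rot: [[1.0, 0.001, 0.001], [0.001, -1.0, -0.0], [0.001, 0.0, -1.0]]
wrist_force: [-2.7, 0.2, 13.3]
grip_width: 0.536
```

>>> arm_command:
  motion: "35 0 0 -2 0; 35 0 0 -4 0; 35 0 0 -4 0; 35 0 0 -6 0; 35 0 0 -8 0; 35 0 0 -10 0; 35 0 0 -12 0; 35 0 0 -12 0; 35 0 0 -12 0; 35 0 0 -10 0"

```text
time_s: 25.03
tool_pos: [0.4952, -0.052, 0.1122]
eef_rot: [[1.0, 0.001, 0.001], [0.001, -1.0, -0.0], [0.001, 0.0, -1.0]]
wrist_force: [-0.3, -0.4, -2.2]
grip_width: 0.534
```

Run:
```python
from h import *
s=st(); img=env.capture("wrist");c=cam("wrist"); cv2.imwrite("pics/w14.png",img)
f=fit(img,c,.496,-.05,.006,.027,rng=.008); print(f)
show(img,c,[((*f[:2],.006,.027),(0,0,255))],"pics/w14o.png")
```

```text
t 25.03 pos [495.2 -52.  112.2] R [[1.0, 0.001, 0.001], [0.001, -1.0, -0.0], [0.001, 0.0, -1.0]] F [-0.3 -0.4 -2.2] w 45.6
(np.float64(0.49575), np.float64(-0.053750000000000006), np.float32(19.7532))
```

View pics/w14o.png

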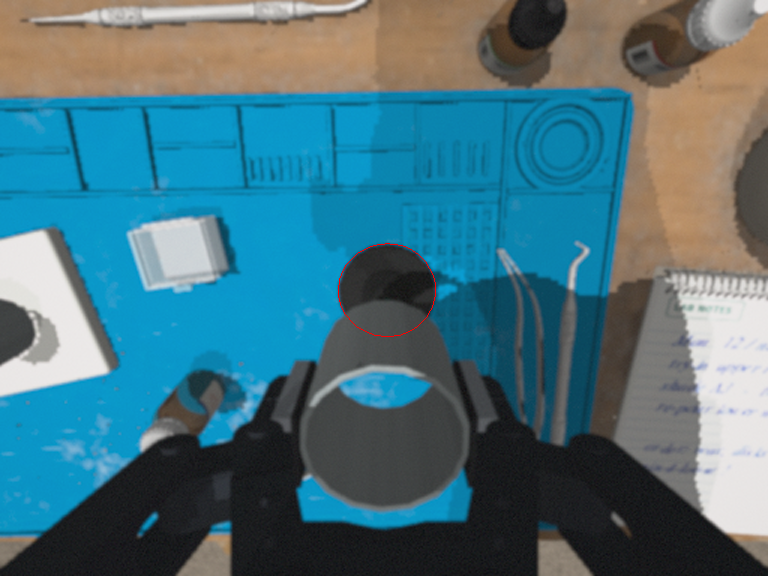

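>>> arm_command:
  motion: "35 0 0 -10 0; 35 -5 -25 0 0; 35 -9 -38 0 0; 35 -9 -40 0 0; 35 -9 -41 0 0; 35 -9 -41 0 0; 35 -9 -41 0 0; 35 -9 -40 0 0; 35 -9 -38 0 0; 35 -6 -27 0 0"

```text
time_s: 25.92
tool_pos: [0.4194, 0.2815, 0.121]
eef_rot: [[1.0, 0.003, -0.0], [0.003, -1.0, 0.001], [-0.0, -0.001, -1.0]]
wrist_force: [1.0, 0.3, -2.0]
grip_width: 0.54
```

>>> arm_command:
  motion: "35 -2.5 -13 0 0; 35 0 0 5 0; 35 0 0 10 0; 35 0 0 10 0; 35 0 0 10 0; 35 0 0 0 0; 35 0 0 0 0; 35 0 0 0 0; 35 0 0 0 0; 35 0 0 0 0"

```text
time_s: 26.75
tool_pos: [0.4187, 0.2911, 0.086]
eef_rot: [[1.0, 0.0, 0.001], [0.0, -1.0, 0.0], [0.001, -0.0, -1.0]]
wrist_force: [-0.0, -0.5, -1.9]
grip_width: 0.537
```

Run:
```python
from h import *
s=st(); img=env.capture("wrist");c=cam("wrist"); cv2.imwrite("pics/w15.png",img)
x,y,z=s["tool_pos"]; z+=.026
r=fit(img,c,x,y,z,.0215,rng=.006); fl=fit(img,c,.418,.2915,.005,.035,rng=.008)
print(r,fl)
show(img,c,[((*r[:2],z,.0215),(0,0,255)),((*r[:2],z,.0235),(0,255,0)),((*fl[:2],.005,.035),(0,0,255)),((*fl[:2],.008,.020),(0,255,0))],"pics/w15o.png")
```

```text
t 26.75 pos [418.7 291.1  86. ] R [[1.0, 0.0, 0.001], [0.0, -1.0, 0.0], [0.001, -0.0, -1.0]] F [-0.  -0.5 -1.9] w 45.8
(np.float64(0.4167154348742927), np.float64(0.2908122487131153), np.float32(24.046495)) (np.float64(0.41975), np.float64(0.2905), np.float32(23.96803))
```

View pics/w15o.png

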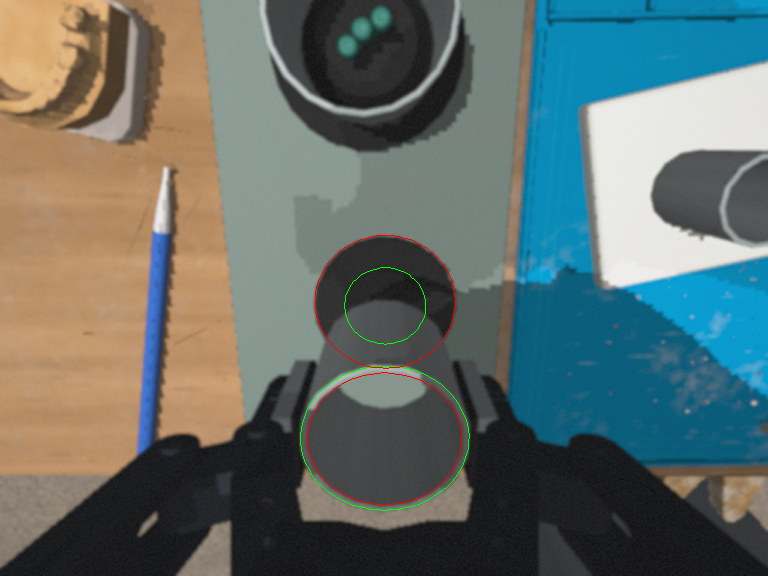

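>>> arm_command:
  motion: "35 1 0 8 0; 35 0 0 8 0; 35 0 0 8 0; 35 0 0 8 0; 35 0 0 6 0; 35 0 0 5 0; 35 0 0 3 0; 35 0 0 2 0; 35 0 0 1 0; 35 0 0 0 0"

```text
time_s: 27.63
tool_pos: [0.4194, 0.2911, 0.0365]
eef_rot: [[1.0, 0.001, -0.0], [0.001, -1.0, 0.0], [-0.0, -0.0, -1.0]]
wrist_force: [-0.3, -0.0, -1.7]
grip_width: 0.533
```

>>> arm_command:
  motion: "35 0 0 1 0; 35 0 0 1 0; 35 0 0 0.5 0; 35 0 0 0.5 0; 35 0 0 0.5 0; 35 0 0 0 0; 35 0 0 0 0; 35 0 0 0 0; 35 0 0 0 0; 35 0 0 0 0"

```text
time_s: 28.47
tool_pos: [0.4194, 0.291, 0.0331]
eef_rot: [[1.0, 0.001, 0.0], [0.001, -1.0, 0.0], [0.0, -0.0, -1.0]]
wrist_force: [0.2, -0.1, -0.6]
grip_width: 0.534
```

Run:
```python
from h import *
s=st(); cv2.imwrite("pics/w16.png",env.capture("wrist"))
```

```text
t 28.47 pos [419.4 291.   33.1] R [[1.0, 0.001, 0.0], [0.001, -1.0, 0.0], [0.0, -0.0, -1.0]] F [ 0.2 -0.1 -0.6] w 45.6
```

View pics/w16.png

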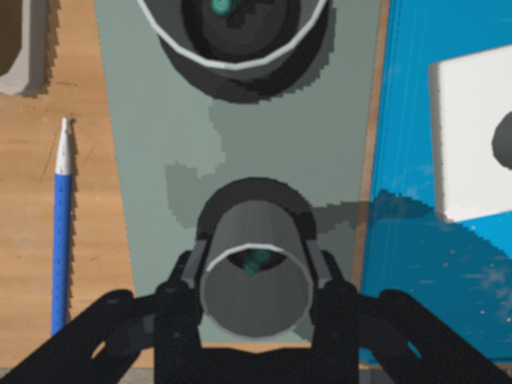

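>>> arm_command:
  motion: "35 0 0 0.5 0; 35 0 0 0.5 0; 35 0 0 0.4 0; 35 0 0 0.4 0; 35 0 0 0 0; 35 0 0 0 0; 35 0 0 0 0; 35 0 0 0 0; 35 0 0 0 0; 35 0 0 0 0"

```text
time_s: 29.35
tool_pos: [0.4194, 0.291, 0.0313]
eef_rot: [[1.0, 0.001, 0.0], [0.001, -1.0, 0.0], [0.0, -0.0, -1.0]]
wrist_force: [-0.9, -0.3, -1.2]
grip_width: 0.533
```

>>> arm_command:
  motion: "35 0 0 0.4 0; 35 0 0 0.4 0; 35 0 0 0.4 0; 35 0 0 0 0; 35 0 0 0 0; 35 0 0 0 0; 35 0 0 0 0; 35 0 0 0 0; 35 0 0 0 0; 35 0 0 0 0"

```text
time_s: 30.18
tool_pos: [0.4195, 0.2911, 0.031]
eef_rot: [[1.0, 0.001, 0.001], [0.001, -1.0, -0.0], [0.001, 0.0, -1.0]]
wrist_force: [-5.5, -5.7, 23.8]
grip_width: 0.536
```

>>> arm_command:
  motion: "35 0 0 -0.5 0; 35 0 0 0 0; 42 0 0 0 0; 48 0 0 0 0; 54 0 0 0 0; 60 0 0 0 0; 68 0 0 0 0; 72 0 0 0 0; 75 0 0 -2 0; 75 0 0 -4 0"

```text
time_s: 31.02
tool_pos: [0.4191, 0.2909, 0.0364]
eef_rot: [[1.0, 0.001, -0.001], [0.001, -1.0, -0.0], [-0.001, 0.0, -1.0]]
wrist_force: [0.4, 0.5, -0.1]
grip_width: 0.874
```

>>> arm_command:
  motion: "75 0 0 -10 0; 75 0 0 -18 0; 75 0 0 -20 0; 75 0 0 -20 0; 75 0 0 -20 0; 75 0 0 -15 0; 75 0 0 0 0; 75 0 0 0 0; 75 0 0 0 0; 75 0 0 0 0"

```text
time_s: 31.85
tool_pos: [0.419, 0.2907, 0.139]
eef_rot: [[1.0, 0.001, -0.001], [0.001, -1.0, -0.001], [-0.001, 0.001, -1.0]]
wrist_force: [0.1, 0.2, -0.5]
grip_width: 0.877
```

Run:
```python
from h import *
s=st(); img=env.capture("wrist");c=cam("wrist"); cv2.imwrite("pics/w17.png",img)
r=fit(img,c,.419,.291,.057,.0215,rng=.006); fl=fit(img,c,.419,.291,.005,.035,rng=.006)
print(r,fl)
show(img,c,[((*r[:2],.057,.0215),(0,0,255)),((*r[:2],.005,.0235),(0,255,0)),((*fl[:2],.005,.035),(0,0,255))],"pics/w17o.png")
```

```text
t 31.85 pos [419.  290.7 139. ] R [[1.0, 0.001, -0.001], [0.001, -1.0, -0.001], [-0.001, 0.001, -1.0]] F [ 0.1  0.2 -0.5] w 74.9
(np.float64(0.41775), np.float64(0.29125), np.float32(29.948757)) (np.float64(0.41975), np.float64(0.2905), np.float32(20.411295))
```

View pics/w17o.png

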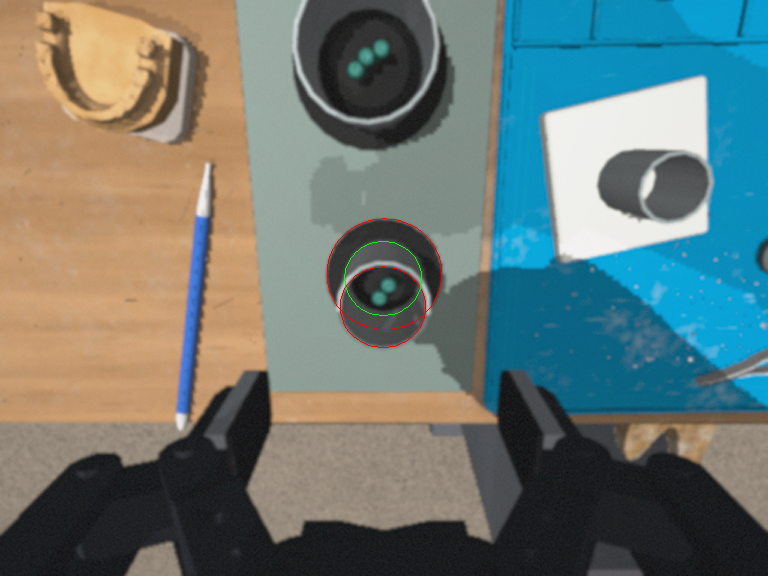

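Run:
```python
from h import *
a=cv2.imread("pics/w17.png")[140:240,200:310]; a=cv2.resize(a,None,fx=6,fy=6,interpolation=cv2.INTER_CUBIC); a=cv2.convertScaleAbs(a,alpha=2)
cv2.imwrite("pics/w17z.png",a)
```

```text
(no output)
```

View pics/w17z.png

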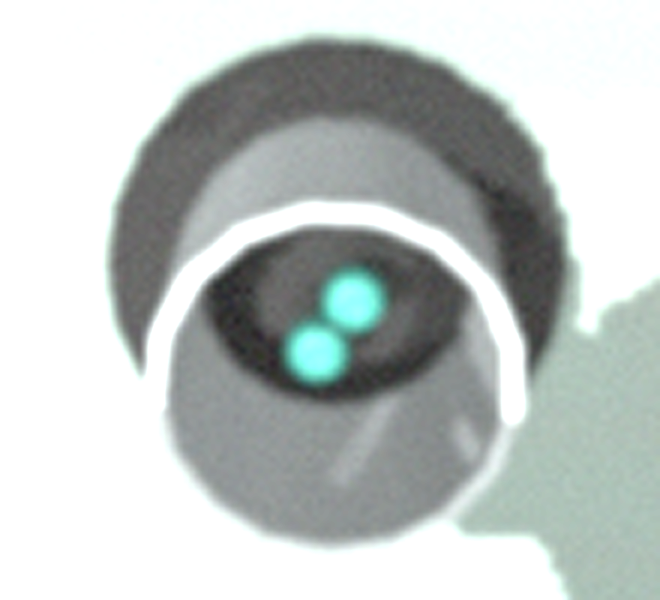

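>>> arm_command:
  motion: "65 8 18 0 0; 65 10 24 0 0; 65 10 24 0 0; 65 10 24 0 0; 65 10 24 0 0; 65 10 20 0 0; 65 0 0 0 0; 65 0 0 0 0; 65 0 0 0 0; 65 0 0 0 0"

```text
time_s: 32.73
tool_pos: [0.477, 0.158, 0.1393]
eef_rot: [[1.0, 0.002, -0.001], [0.002, -1.0, 0.0], [-0.001, -0.0, -1.0]]
wrist_force: [-0.0, 0.3, 0.5]
grip_width: 0.759
```

Run:
```python
from h import *
s=st(); img=env.capture("wrist");c=cam("wrist"); cv2.imwrite("pics/w18.png",img)
r=fit(img,c,.477,.156,.055,.015,rng=.006); print(r)
show(img,c,[((*r[:2],.055,.015),(0,0,255)),((*r[:2],.055,.017),(0,255,0))],"pics/w18o.png")
```

```text
t 32.73 pos [477.  158.  139.3] R [[1.0, 0.002, -0.001], [0.002, -1.0, 0.0], [-0.001, -0.0, -1.0]] F [-0.   0.3  0.5] w 64.8
(np.float64(0.47424999999999995), np.float64(0.1565), np.float32(22.240181))
```

View pics/w18o.png

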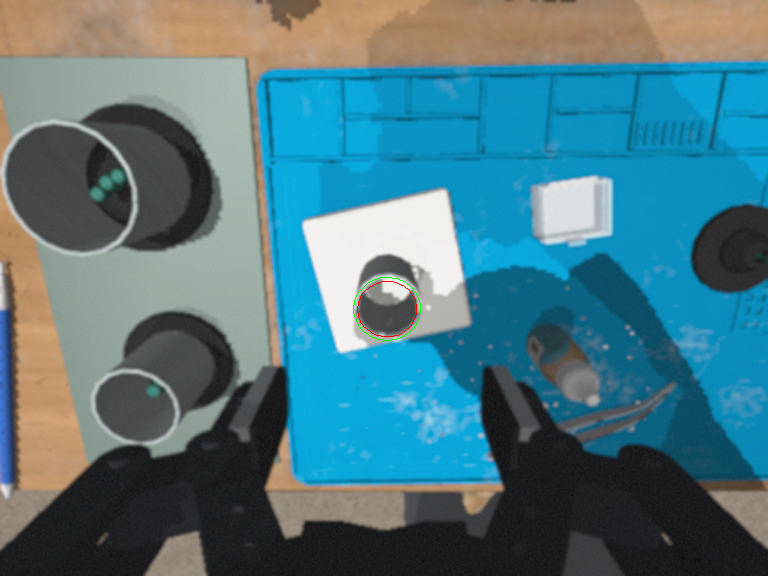

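>>> arm_command:
  motion: "65 -1.5 0.5 18 0; 65 0 0 20 0; 65 0 0 20 0; 65 0 0 18 0; 65 0 0 14 0; 65 0 0 10 0; 65 0 0 5.5 0; 65 0 0 0 0; 65 0 0 0 0; 65 0 0 0 0"

```text
time_s: 33.62
tool_pos: [0.4764, 0.1569, 0.0348]
eef_rot: [[1.0, 0.001, 0.001], [0.001, -1.0, 0.0], [0.001, -0.0, -1.0]]
wrist_force: [-0.0, -0.4, 0.5]
grip_width: 0.758
```

Run:
```python
from h import *
s=st(); cv2.imwrite("pics/w19.png",env.capture("wrist"))
```

```text
t 33.62 pos [476.4 156.9  34.8] R [[1.0, 0.001, 0.001], [0.001, -1.0, 0.0], [0.001, -0.0, -1.0]] F [-0.  -0.4  0.5] w 64.8
```

View pics/w19.png

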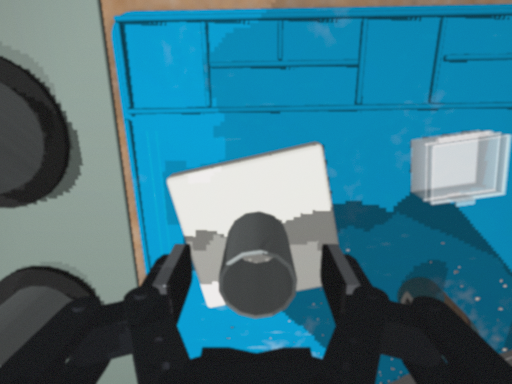

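>>> arm_command:
  motion: "60 0 0 1.5 0; 50 0 0 0 0; 42 0 0 0 0; 38 0 0 0 0; 34 0 0 0 0; 28 0 0 0 0; 24 0 0 0 0; 20 0 0 0 0; 20 0 0 0 0; 20 0 0 0 0"

```text
time_s: 34.5
tool_pos: [0.4762, 0.1566, 0.0329]
eef_rot: [[1.0, 0.0, 0.0], [0.0, -1.0, -0.0], [0.0, 0.0, -1.0]]
wrist_force: [-2.6, -1.7, 8.7]
grip_width: 0.384
```

>>> arm_command:
  motion: "20 0 0 -2 0; 20 0 0 -4 0; 20 0 0 -6 0; 20 0 0 -8 0; 20 0 0 -10 0; 20 0 0 -12 0; 20 0 0 -14 0; 20 0 0 -14 0; 20 0 0 -12 0; 20 0 0 -8 0"

```text
time_s: 35.33
tool_pos: [0.4765, 0.1567, 0.1246]
eef_rot: [[1.0, 0.001, 0.002], [0.001, -1.0, 0.001], [0.002, -0.001, -1.0]]
wrist_force: [0.5, 0.2, -0.4]
grip_width: 0.379
```

>>> arm_command:
  motion: "20 1 16 0 0; 20 2 24 0 0; 20 2 25 0 0; 20 2 25 0 0; 20 2 25 0 0; 20 2 25 0 0; 20 2 25 0 0; 20 3 25 0 0; 20 3 15 0 0; 20 0 5 0 0"

```text
time_s: 36.17
tool_pos: [0.4954, -0.0561, 0.1229]
eef_rot: [[1.0, -0.003, 0.0], [-0.003, -1.0, -0.001], [0.0, 0.001, -1.0]]
wrist_force: [-0.1, -0.1, -1.2]
grip_width: 0.387
```

>>> arm_command:
  motion: "20 0 0 10 0; 20 0 0 10 0; 20 0 0 10 0; 20 0 0 10 0; 20 0 0 5 0; 20 0 0 0 0; 20 0 0 0 0; 20 0 0 0 0; 20 0 0 0 0; 20 0 0 0 0"

```text
time_s: 37.0
tool_pos: [0.4954, -0.0534, 0.0779]
eef_rot: [[1.0, 0.001, 0.001], [0.001, -1.0, -0.0], [0.001, 0.0, -1.0]]
wrist_force: [-0.5, -0.2, -0.8]
grip_width: 0.385
```

Run:
```python
from h import *
s=st(); img=env.capture("wrist");c=cam("wrist"); cv2.imwrite("pics/w20.png",img)
x,y,z=s["tool_pos"]; z+=.022
r=fit(img,c,x,y,z,.015,rng=.006); f=fit(img,c,.496,-.0535,.006,.027,rng=.008); print(r,f)
show(img,c,[((*r[:2],z,.015),(0,0,255)),((*r[:2],z,.017),(0,255,0)),((*f[:2],.006,.027),(0,0,255)),((*f[:2],.009,.0135),(0,255,0))],"pics/w20o.png")
```

```text
t 37.0 pos [495.4 -53.4  77.9] R [[1.0, 0.001, 0.001], [0.001, -1.0, -0.0], [0.001, 0.0, -1.0]] F [-0.5 -0.2 -0.8] w 32.9
(np.float64(0.4939261143007716), np.float64(-0.05365469120977515), np.float32(26.336344)) (np.float64(0.49475), np.float64(-0.0535), np.float32(21.167616))
```

View pics/w20o.png

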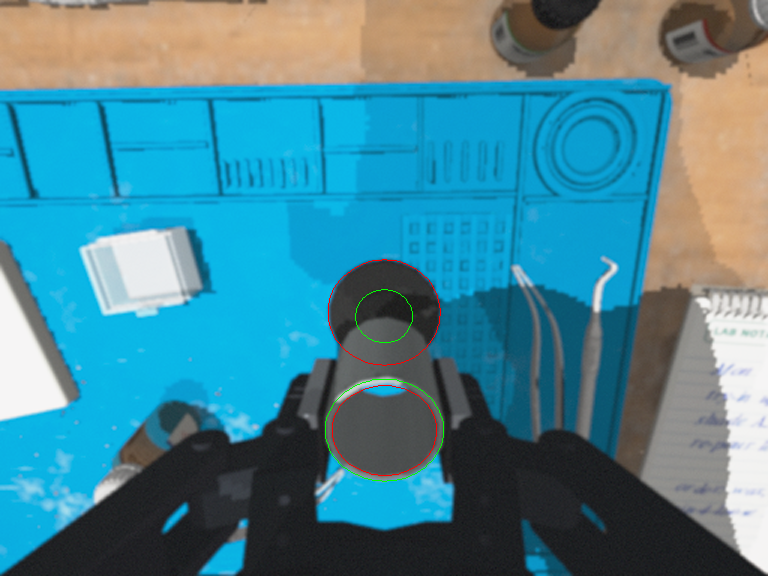

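>>> arm_command:
  motion: "20 0.4 0 8 0; 20 0 0 8 0; 20 0 0 8 0; 20 0 0 6 0; 20 0 0 5 0; 20 0 0 3 0; 20 0 0 3 0; 20 0 0 2 0; 20 0 0 1 0; 20 0 0 0 0"

```text
time_s: 37.88
tool_pos: [0.4956, -0.0534, 0.0335]
eef_rot: [[1.0, 0.001, 0.0], [0.001, -1.0, 0.0], [0.0, -0.0, -1.0]]
wrist_force: [-0.8, 0.6, -0.5]
grip_width: 0.383
```

>>> arm_command:
  motion: "20 0 0 0.7 0; 20 0 0 0.7 0; 20 0 0 0.6 0; 20 0 0 0.5 0; 20 0 0 0 0; 20 0 0 0 0; 20 0 0 0 0; 20 0 0 0 0; 20 0 0 0 0; 20 0 0 0 0"

```text
time_s: 38.72
tool_pos: [0.4956, -0.0534, 0.0311]
eef_rot: [[1.0, 0.001, 0.0], [0.001, -1.0, 0.0], [0.0, -0.0, -1.0]]
wrist_force: [-0.3, 0.1, -0.5]
grip_width: 0.38
```

Run:
```python
from h import *
s=st(); cv2.imwrite("pics/w21.png",env.capture("wrist"))
```

```text
t 38.72 pos [495.6 -53.4  31.1] R [[1.0, 0.001, 0.0], [0.001, -1.0, 0.0], [0.0, -0.0, -1.0]] F [-0.3  0.1 -0.5] w 32.4
```

View pics/w21.png

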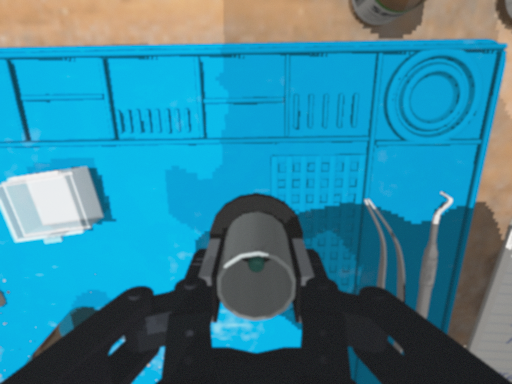

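>>> arm_command:
  motion: "20 0 0 0.5 0; 20 0 0 0.5 0; 20 0 0 0.4 0; 20 0 0 0.4 0; 20 0 0 0 0; 20 0 0 0 0; 20 0 0 0 0; 20 0 0 0 0; 20 0 0 0 0; 20 0 0 0 0"

```text
time_s: 39.6
tool_pos: [0.4956, -0.0534, 0.0293]
eef_rot: [[1.0, 0.001, 0.0], [0.001, -1.0, 0.0], [0.0, -0.0, -1.0]]
wrist_force: [0.4, 0.3, -0.8]
grip_width: 0.385
```

>>> arm_command:
  motion: "20 0 0 0.4 0; 20 0 0 0.4 0; 20 0 0 0 0; 20 0 0 0 0; 20 0 0 0 0; 20 0 0 0 0; 20 0 0 0 0; 20 0 0 0 0; 20 0 0 0 0; 20 0 0 0 0"

```text
time_s: 40.43
tool_pos: [0.4956, -0.0534, 0.0284]
eef_rot: [[1.0, 0.001, 0.0], [0.001, -1.0, 0.0], [0.0, -0.0, -1.0]]
wrist_force: [-0.7, -0.4, -0.4]
grip_width: 0.385
```

>>> arm_command:
  motion: "20 0 0 0.4 0; 20 0 0 0.4 0; 20 0 0 0 0; 20 0 0 0 0; 20 0 0 0 0; 20 0 0 0 0; 20 0 0 0 0; 20 0 0 0 0; 20 0 0 0 0; 20 0 0 0 0"

```text
time_s: 41.27
tool_pos: [0.4956, -0.0534, 0.0279]
eef_rot: [[1.0, 0.001, 0.0], [0.001, -1.0, -0.0], [0.0, 0.0, -1.0]]
wrist_force: [-2.3, 0.3, 7.0]
grip_width: 0.38
```

>>> arm_command:
  motion: "20 0 0 0 0; 28 0 0 0 0; 34 0 0 0 0; 40 0 0 0 0; 48 0 0 0 0; 58 0 0 0 0; 65 0 0 0 0; 65 0 0 0 0; 65 0 0 -2 0; 65 0 0 -4 0"

```text
time_s: 42.1
tool_pos: [0.4953, -0.0534, 0.0335]
eef_rot: [[1.0, 0.001, -0.001], [0.001, -1.0, 0.0], [-0.001, -0.0, -1.0]]
wrist_force: [-0.0, 0.1, 0.4]
grip_width: 0.757
```

>>> arm_command:
  motion: "65 0 0 -10 0; 65 0 0 -18 0; 65 0 0 -20 0; 65 0 0 -20 0; 65 0 0 -20 0; 65 0 0 -20 0; 65 0 0 0 0; 65 0 0 0 0; 65 0 0 0 0; 65 0 0 0 0"

```text
time_s: 42.93
tool_pos: [0.4951, -0.0534, 0.1412]
eef_rot: [[1.0, 0.001, -0.001], [0.001, -1.0, 0.0], [-0.001, -0.0, -1.0]]
wrist_force: [0.7, -0.1, -0.1]
grip_width: 0.759
```

Run:
```python
from h import *
s=st(); img=env.capture("wrist");c=cam("wrist"); cv2.imwrite("pics/w22.png",img)
r=fit(img,c,.4955,-.0535,.050,.015,rng=.006); f=fit(img,c,.4955,-.0535,.005,.027,rng=.006); print(r,f)
cv2.imwrite("pics/s22.png",env.capture("scene")); 
a=cv2.convertScaleAbs(cv2.resize(img[120:230,190:320],None,fx=5,fy=5,interpolation=cv2.INTER_CUBIC),alpha=1.7)
b=cv2.resize(cv2.imread("pics/s22.png")[140:280,100:350],None,fx=3,fy=3,interpolation=cv2.INTER_CUBIC)
cv2.imwrite("pics/w22z.png",a); cv2.imwrite("pics/s22z.png",b)
```

```text
t 42.93 pos [495.1 -53.4 141.2] R [[1.0, 0.001, -0.001], [0.001, -1.0, 0.0], [-0.001, -0.0, -1.0]] F [ 0.7 -0.1 -0.1] w 64.8
(np.float64(0.496), np.float64(-0.0535), np.float32(29.91409)) (np.float64(0.49375), np.float64(-0.0535), np.float32(21.042778))
```

View pics/w22z.png

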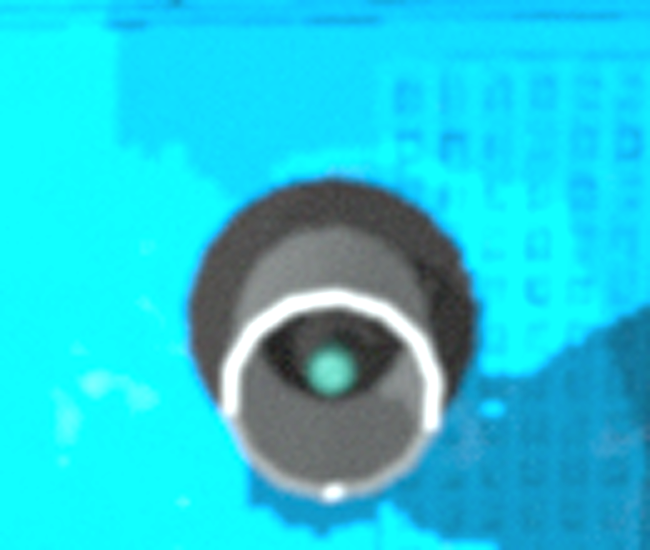

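View pics/s22z.png

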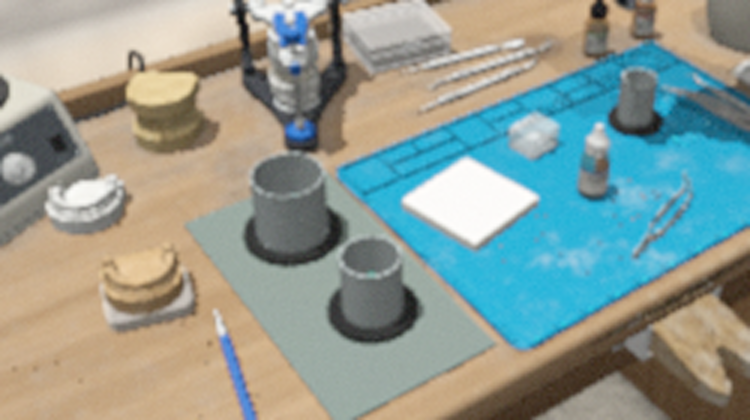

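Run:
```python
from h import *
print(env.close_job()); st()
```

```text
the job is handed in; nothing more can be done
None
the job is handed in; nothing more can be done
```

All three rings are on the formers of their own size, and I handed the job in at about 43 s. The hand-in reports no verdict.

**What I did:** I parked the small ring on the slab, moved the large ring onto the large former and the medium ring onto the medium former. Then I moved the small ring from the slab to the small former. Each ring went straight down in steps of 1 mm or less for the last few millimetres. I opened the fingers only after feeling contact, at about 7 N for the large and small rings and 24 N for the medium.

**Last checks:**
- **Seating:** each ring met resistance at the height expected for a ring on the flange: 30.4 mm tool height for the large ring, 31.1 mm for the medium and 28.0 mm for the small. Resting on the shoulder instead would have read about 3 mm higher.
- **Level and centred:** the wrist pictures, plus a final scene picture, show all three rings standing level and roughly centred, with the wax patterns inside.
- **Bystanders:** in the final scene picture the cast and the bottle look undisturbed; I did not measure their positions. The gripper was raised clear of everything.

**Where readings disagreed:** the camera fits of ring rim and flange differed by 1.2 mm (large), 2.1 mm (medium) and 2.25 mm (small). I put this down to calibration and fit error, because a seated ring can only be about 1.5 mm off centre. Parking the small ring on the slab also pressed briefly at 49 N on the wrist, under the 120 N limit.

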